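# Feed one spacer and nudge it into its bay

## Task

On the print-lab bench, press the spacer feeder's round plunger all the way down once and let it spring back up, so that one black spacer disc comes out on the metal deck. Then, with the fingertips, nudge that disc sideways along the deck until it lies flat and wholly between the two straight steel rails (the bay with rails, not the one with four corner posts). Do not lift the disc, feed only one, and leave everything else where it is.

Things in the scene. Friction and masses are not known exactly. Their poses are not given: they have to be found in the camera images.
- feeder: Spacer feeder, fixed. Origin: on the bench under the magazine; x points from outlet to plunger, y along the plate. Aluminium deck plate, top at z = 6 mm, x -90 to +115, y -180 to +180 mm. Magazine: square open tube on the origin, 44 mm square, top at z = 56 mm, outlet slot in its -x face. Behind it a housing x 22 to 105 mm, 56 mm wide, top at z = 46 mm.
- outlet (a point): Point on the deck where the centre of the fed disc comes to rest: feeder x = -42 mm, y = 0, z = 6 mm (a fast press throws it a few mm further to -x). A full press drives a blade that pushes the lowest disc here. A steel lip 6 mm high, 80 mm long, at feeder x = -64 to -70 mm, keeps the disc on the lane.
- plunger (a joint): Plunger travel in m: 0 up at rest, 0.020 fully down (hard stop). The spring needs 2 N to start and 5 N at the bottom, and brings the plunger back up when released. Another press feeds another disc.
- plunger_top (a point): Centre of the flat top face of the plunger's round black head (36 mm diameter, 12 mm thick), at feeder x = +70 mm, y = 0, z = 80 mm when up, 60 mm when down. Moves with it.
- spacer1: Lowest black spacer disc in the magazine, the one that is fed: 32 mm diameter, 14 mm thick, 16 g, lying flat. Origin: centre of its underside (deck height, z = 6 mm).
- spacer2: Second disc in the magazine, same kind. Origin: centre of its underside. Drops down when the first has been fed; stays in the magazine.
- spacer3: Third disc in the magazine, same kind. Origin: centre of its underside. Stays in the magazine.
- rail_bay: The goal bay, fixed on the deck 90 to 120 mm left or right of the outlet along feeder y, within 2 mm of the outlet in x. Two steel rails, 7 mm high, run along its y (parallel to feeder y), 44 mm apart inside, straight for 70 mm (y -35 to +35 mm), then flared outward 11 mm at each end; both ends open, no stop. Origin: middle between the rails, on the deck.
- post_bay: The other bay, not the goal, fixed on the deck on the other side: four steel posts, 8 mm diameter, 12 mm high, at the corners of a 54 mm square. Origin: its middle, on the deck surface.
- screw_jar: Small clear jar with white lid, 36 mm diameter, 50 mm tall, on the deck's back corner, left. Leave alone. Origin: underside.
- nozzle_block: Small brass stepped block, 30 mm diameter, 34 mm tall, on the deck's back corner, right. Leave alone. Origin: underside.
- caliper: Caliper lying on the bench in front of the deck (robot side), about 190 mm long along its y, 12 mm high. Leave alone. Origin: underside of the bar's middle.
- scraper: Print scraper, 200 mm long, lying on the bench to the left. Leave alone. Origin: underside.
- glue_stick: White glue stick, 32 mm diameter, 95 mm tall, standing on the bench beside the left end of the deck. Leave alone. Origin: underside.
- driver: Screwdriver, 170 mm long, lying on the bench behind the feeder. Leave alone. Origin: underside.
- headband: Printed red visor headband, 160 mm wide, 16 mm high, lying on a red build plate to the right. Leave alone. Origin: underside of the arc's centre.

How it is judged:
On the way, in this order (a step that is already met when the one before it is completed fails the run):
1. the plunger is pressed all the way down and one disc is out of the magazine (value of joint plunger above 0.0175 m and x of spacer1 in the frame of feeder below -0.033 m), for 0.05 s.
2. the plunger has sprung back up (value of joint plunger below 0.003 m), for 0.1 s.
3. the disc lies between the rails (x of spacer1 in the frame of rail_bay between -0.01 and 0.01 m and y of spacer1 in the frame of rail_bay between -0.019 and 0.019 m and height (world z) of spacer1 between 0.002 and 0.01 m and angle between spacer1's own z axis and vertical below 0.15 rad and linear speed of spacer1 below 0.01 m/s and value of joint plunger below 0.003 m and x of spacer2 in the frame of feeder between -0.008 and 0.008 m and y of spacer2 in the frame of feeder between -0.008 and 0.008 m and x of spacer3 in the frame of feeder between -0.008 and 0.008 m and y of spacer3 in the frame of feeder between -0.008 and 0.008 m), for 0.2 s.
At the end, for the whole second after the job is handed in: The fed disc lies flat and still on the deck wholly between the straight parts of the two rails (centre within 19 mm of the bay's middle along the rails), the plunger is back up, and the other two discs are still in the magazine (all of step 3); the robot touches nothing.
It fails at once if a disc is lifted off its support (more than 8 mm) (height (world z) of spacer1 above 0.014 m or height (world z) of spacer2 above 0.028 m or height (world z) of spacer3 above 0.042 m).
It fails at once if a second disc is fed: one of the other two leaves the magazine (not (x of spacer2 in the frame of feeder between -0.008 and 0.008 m and y of spacer2 in the frame of feeder between -0.008 and 0.008 m and x of spacer3 in the frame of feeder between -0.008 and 0.008 m and y of spacer3 in the frame of feeder between -0.008 and 0.008 m)).
It fails at once if a bystander is disturbed (moved more than 15 mm) (distance of any of screw_jar, nozzle_block, caliper, scraper, glue_stick, driver, headband from where it was at the start of the episode above 0.015 m).
It also fails if it takes over 48 s, if anything falls off the work surface, if the arm or the gripper's body presses on something with over 40 N, if the wrist force passes 120 N, or if a joint passes its speed limit or range.

## Robot

A 7-joint arm with a two-finger parallel gripper is mounted at the origin on the work surface. World frame = base frame: x ahead of the robot, y to its left, z up, the work surface at z = 0. Lengths are in m, angles in rad, forces in N, time in s.
With the tool pointing down it reaches from about 0.425 to 0.825 m from the base axis. Payload 3.6 kg.
Tool frame: the origin (TCP) lies at the centre of the arm's flange, where the gripper is bolted on; the fingertips stand 173 mm ahead of it and the grasp point (between the pads) lies 155 mm ahead of it; y points along the fingers, x is the direction in which the jaws open and shut, and the axes are right-handed (so a half turn about y gives the same grasp; the last joint's range is limited). The gripper opens to 85 mm and grips with 20 to 120 N. Pads are 22 mm wide; open, the fingers measure 114 mm over their backs; the gripper's body (76 mm by 85 mm) begins 54 mm behind the grasp point. The pads swing forward as they close: fully open they stand 13 mm farther back than shut.
Start: joints at [-1.135, 0.615, -0.013, 1.423, 0.008, 1.103, -0.04], TCP at [0.29, 0.582, 0.405] pointing down, gripper open.
Joint ranges: [-3.12, 3.12], [-0.3, 2.06], [-1.34, 1.32], [0.26, 2.42], [-1.36, 4.5], [0.01, 1.98], [-2.84, 2.84]. Speed limits (rad/s): [2.79, 2.79, 3.14, 3.14, 3.14, 3.14, 3.14].

## Interface

Orientations are given as a unit quaternion [x, y, z, w].
In Python, from bench import status, eyes, r gives the robot as it stands. The module is installed in compiled form; this text tells all that it offers.
- The arm moves only by the tool carry_out, never from a script. Its arguments are lists of equal length, an entry for each row: "rotation": the turn, a rotation vector about the tool's x, y, z in rad, a list of three; "dp": the shift along the tool's x, y, z in cm, a list of three; "gripper": the finger opening in cm, from 0 to 8.54. In form: {"rotation": [[ax, ay, az], ...], "dp": [[x, y, z], ...], "gripper": [gripper, ...]}. A call has 1 to 10 rows; each row shifts and turns the commanded pose from where the row before left it, along the tool's axes as they then stand; what a row does not reach is not made up. A row lasts 1/8 s, in which the tool goes at most 62.5 mm and 10.7 degrees, less where a joint would pass 70% of its speed; a pose out of reach is approached as far as the arm can. A call is refused whole if a number of a shift passes 6.25 or a number of a turn 0.188, either way. A call with a gripper value outside its range is refused whole. The fingers move at their own pace and stop on an object; "grip_force" is the grip in N (left out, the last holds). Time passes only in rows, so rows that do not move let the fingers close. It gives the time, the measured TCP pose, the force and the opening at its end, in the units of the state.
- status.state(): the state, without advancing time (a new reading comes with each control period).
- eyes.get_image(name): name is "scene" or "side" or "wrist"; returns a dict with "img" (420x560x3 uint8, red, green, blue), "z_map" (420x560 float32, m along the optical axis (not along the pixel's ray), 0 where there is no reading), "vertical_fov" (degrees; the focal length in pixels is half the picture's height over the tangent of half this angle, whatever the lens; pixels are square), "cx", "cy" (the principal point, pixels), "eye" and "attitude" of the camera in the world. Camera axes: x right, y down, z forward; pixel columns grow to the right and rows downward; lengths in m; the calibration is good to about 2 mm. A picture is of the moment at which its call begins.
- r.job_done(): hands the job in, once; it reports no verdict.
The state is a dict: "time_s": time; "joint_pos": joint angles; "joint_velocities": joint speeds; "effort": joint torques, N m; "ee_pos": TCP position; "tool_rot": TCP orientation; "ft_force": force on the tool from outside, world axes, zero at the start; "moment": the same for the moment, N m; "finger_gap": finger opening in m.
Only numpy, scipy, OpenCV 4.12 (cv2) and the standard library are available. Lean on these libraries where they do the work, as an engineer would, in place of code of your own. Each camera call takes 0.05 s, during which the arm holds its last target.

## Working session

There is one attempt and no reset: what is moved stays moved. The work goes in short steps, Python scripts to look and compute and a tool call to move; the robot and the scene stay as the last step left them, time stands still between calls to the robot, and variables do not carry over. Pictures are saved under pics/ and viewed, and the job is handed in when it is done.

Besides the shell and the picture viewer there is one more tool, called after "Emit:" in YAML: its name, and indented under it one key for each argument. carry_out: Moves the arm, as the interface text tells. Its arguments: {"type":"object","properties":{"rotation":{"type":"array","items":{"type":"array","items":{"type":"number"}}},"dp":{"type":"array","items":{"type":"array","items":{"type":"number"}}},"gripper":{"type":"array","items":{"type":"number"}},"grip_force":{"type":"number"}},"required":["rotation","dp","gripper"]}

```bash
mkdir -p pics; cat > h.py <<'E'
import numpy as np, cv2
from scipy.spatial.transform import Rotation as R
from bench import status, eyes, r
def cam(n):
    d=eyes.get_image(n); np.savez('last_'+n+'.npz',**{k:np.array(v) for k,v in d.items()}); return d
def load(n): return dict(np.load('last_'+n+'.npz'))
def pars(d):
    f=d['img'].shape[0]/2/np.tan(np.radians(float(d['vertical_fov']))/2)
    a=np.array(d['attitude']); M=R.from_quat(a).as_matrix() if a.size==4 else a.reshape(3,3)
    return f,M,np.array(d['eye'])
def ray(d,u,v,z):
    f,M,e=pars(d); q=M@np.array([(u-float(d['cx']))/f,(v-float(d['cy']))/f,1]); return e+q*(z-e[2])/q[2]
def pts(d):
    f,M,e=pars(d); z=d['z_map']; v,u=np.mgrid[:z.shape[0],:z.shape[1]]
    q=np.stack([(u-float(d['cx']))/f*z,(v-float(d['cy']))/f*z,z],-1); return q@M.T+e
def proj(d,p):
    f,M,e=pars(d); q=M.T@(np.array(p)-e); return q[0]/q[2]*f+float(d['cx']),q[1]/q[2]*f+float(d['cy'])
def save(d,n): cv2.imwrite('pics/'+n+'.png',cv2.cvtColor(d['img'],cv2.COLOR_RGB2BGR))
E
python3 - <<'E'
from h import *
s=status.state(); print(s)
for n in ['scene','side','wrist']:
    d=cam(n); save(d,n+'0'); print(n,d['eye'],d['attitude'],d['vertical_fov'],d['cx'],d['cy'])
E
```

```text
{'time_s': 0.0, 'joint_pos': array([-1.1344672 ,  0.61595183, -0.01263306,  1.42494167,  0.00808236,
        1.10336243, -0.04039895]), 'joint_velocities': array([-0.00144864, -0.00056555, -0.00023701,  0.00072351,  0.0008831 ,
        0.00056045,  0.00087166]), 'effort': array([ 2.37973854e-04, -4.69213665e+01,  2.59283837e-01, -1.71030182e+01,
        9.95847106e-03,  9.78172378e-03,  1.84299509e-08]), 'ee_pos': array([0.29004697, 0.58133927, 0.40350214]), 'tool_rot': array([ 0.60182464,  0.3712325 , -0.37279942, -0.60084452]), 'ft_force': array([-0.32579099,  0.29953369,  0.21139624]), 'moment': array([ 0.04428474, -0.01326442,  0.05965864]), 'finger_gap': 0.08539651360978923}
scene [ 1.8116358  -0.36981603  0.93942246] [ 0.69968397  0.54075492 -0.27852001 -0.37477068] 45.40124205142986 284.3843728280011 209.94768038352868
side [ 0.39709076 -0.90279558  0.98988256] [ 0.9149585  -0.13511342  0.04384732 -0.37772043] 51.9897681532413 282.881489368466 207.50975306643892
wrist [0.22674428 0.61327329 0.37352465] [0.84186915 0.52070582 0.07395826 0.12104528] 63.424134989099976 284.6415098448171 212.78246968182128
```

```bash
python3 - <<'E'
from h import *
print(R.from_quat(status.state()['tool_rot']).as_matrix().round(3))
E
```

```text
[[ 0.446 -0.001 -0.895]
 [ 0.895 -0.002  0.446]
 [-0.002 -1.    -0.   ]]
```

View pics/scene0.png

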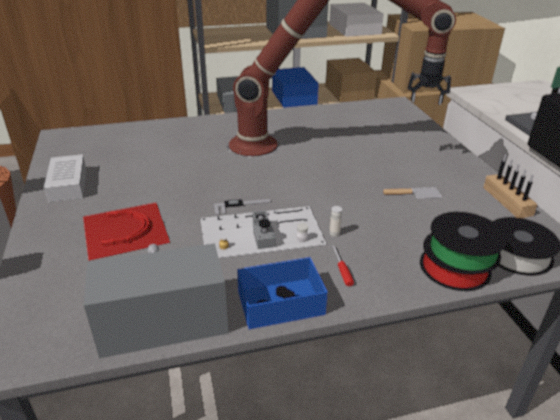

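View pics/side0.png

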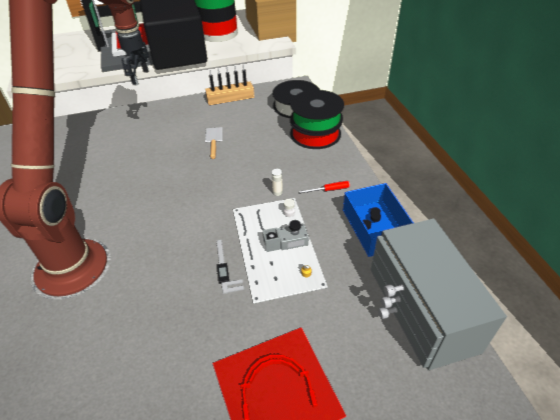

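View pics/wrist0.png

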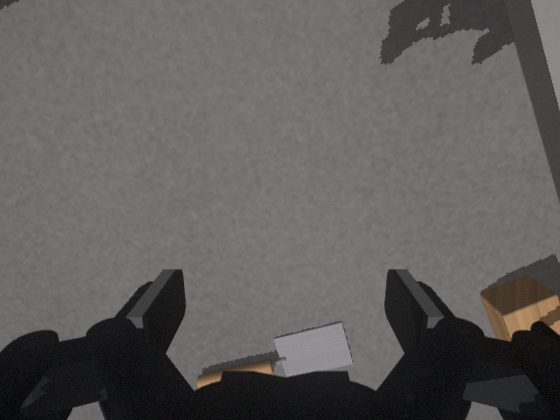

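```bash
python3 - <<'E'
from h import *
d=load('side')
im=cv2.cvtColor(d['img'],cv2.COLOR_RGB2BGR)
cv2.imwrite('pics/sidez.png',cv2.resize(im[165:315,200:350],None,fx=4,fy=4,interpolation=cv2.INTER_CUBIC))
for n in ['side','scene']:
    d=load(n); im=d['img'].astype(int); P=pts(d)
    m=(im.min(2)>190)&(abs(P[...,2]-.006)<.008)&(abs(P[...,1])<.35)&(P[...,0]>.35)&(P[...,0]<.9)&(d['z_map']>0)
    m=m.astype(np.uint8); nn,l,st,_=cv2.connectedComponentsWithStats(cv2.morphologyEx(m,cv2.MORPH_CLOSE,np.ones((3,3))))
    k=1+st[1:,4].argmax(); print(n,st[k])
    c=max(cv2.findContours((l==k).astype(np.uint8),0,1)[0],key=cv2.contourArea)[:,0]
    h=np.array([ray(d,u,v,.006)[:2] for u,v in c]); 
    rc=cv2.minAreaRect((h*1000).astype(np.float32)); print(rc, cv2.boxPoints(rc).round(0).tolist(), np.median(P[l==k][:,2]))
E
```

```text
side [ 233  198   95  105 5003]
((586.6593017578125, -103.79533386230469), (362.8709716796875, 205.88233947753906), 87.02252960205078) [[474.0, -280.0], [680.0, -290.0], [699.0, 72.0], [493.0, 83.0]] 0.0051146129568204746
scene [237 224  15  16  94]
((580.0783081054688, -138.93148803710938), (47.64993667602539, 68.71305847167969), 50.54481506347656) [[538.0, -135.0], [591.0, -179.0], [622.0, -142.0], [569.0, -99.0]] 0.007803073424971274
```

View pics/sidez.png

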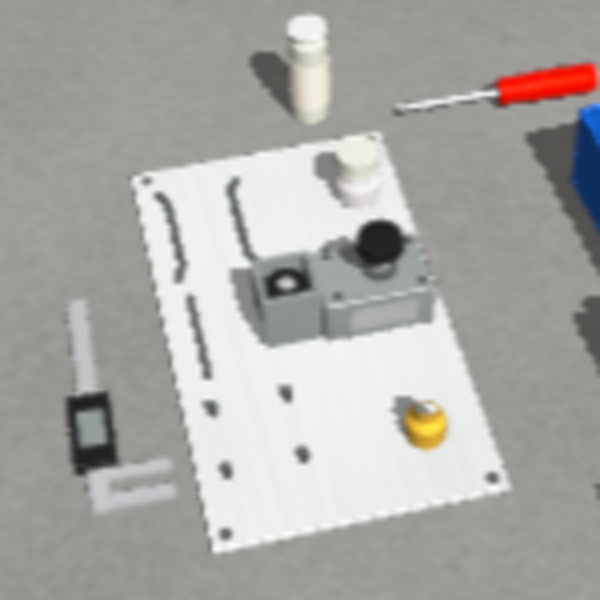

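Emit:
carry_out:
  rotation:
    - [0,-0.137,0]
    - [0,-0.137,0]
    - [0,-0.137,0]
    - [0,0,0]
  dp:
    - [0,0,0]
    - [0,0,0]
    - [0,0,0]
    - [0,0,0]
  gripper: [0,0,0,0]

```text
time_s: 0.65
ee_pos: [0.2903, 0.5814, 0.4042]
tool_rot: [0.513, 0.486, -0.487, -0.513]
ft_force: [0.6, -0.2, -0.3]
finger_gap: 0.0128
```

```bash
cat >> h.py <<'E'
def delta(t):
    s=status.state(); M=R.from_quat(s['tool_rot']).as_matrix()
    print('pos',s['ee_pos'].round(4),'t',s['time_s'],'F',s['ft_force'].round(2),'gap',s['finger_gap']); print(M.round(4))
    print('delta cm',(M.T@(np.array(t)-s['ee_pos'])*100).round(2))
E
python3 -c "
from h import *
delta([.62,-.105,.40])"
```

```text
pos [0.2903 0.5814 0.4042] t 0.65 F [ 0.59 -0.18 -0.26] gap 0.012750933541706993
[[ 5.350e-02 -7.000e-04 -9.986e-01]
 [ 9.986e-01 -8.000e-04  5.350e-02]
 [-8.000e-04 -1.000e+00  7.000e-04]]
delta cm [-66.78   0.46 -36.59]
```

Emit:
carry_out:
  rotation:
    - [0,0,0]
    - [0,0,0]
    - [0,0,0]
    - [0,0,0]
    - [0,0,0]
    - [0,0,0]
    - [0,0,0]
    - [0,0,0]
    - [0,0,0]
    - [0,0,0]
  dp:
    - [-5.1,0,-2.8]
    - [-5.1,0,-2.8]
    - [-5.1,0,-2.8]
    - [-5.1,0,-2.8]
    - [-5.1,0,-2.8]
    - [-5.1,0,-2.8]
    - [-5.1,0,-2.8]
    - [-5.1,0,-2.8]
    - [-5.1,0,-2.8]
    - [-5.1,0,-2.8]
  gripper: [0,0,0,0,0,0,0,0,0,0]

```text
time_s: 1.9
ee_pos: [0.544, 0.0561, 0.4048]
tool_rot: [0.513, 0.486, -0.486, -0.513]
ft_force: [0.1, 0.9, 0.4]
finger_gap: 0.0001
```

Emit:
carry_out:
  rotation:
    - [0,0,0]
    - [0,0,0]
    - [0,0,0]
    - [0,0,0]
    - [0,0,0]
  dp:
    - [-5.1,0,-2.8]
    - [-5.1,0,-2.8]
    - [-5.0,0,-2.8]
    - [0,0,0]
    - [0,0,0]
  gripper: [0,0,0,0,0]

```text
time_s: 2.52
ee_pos: [0.6193, -0.0977, 0.4043]
tool_rot: [-0.512, -0.487, 0.487, 0.514]
ft_force: [0.7, 1.5, 1.3]
finger_gap: 0.0002
```

```bash
python3 -c "
from h import *
d=cam('wrist'); save(d,'w1'); delta([.644,-.107,.28]); print(pars(d))"
```

```text
pos [ 0.6193 -0.0966  0.4045] t 2.575 F [-0.16  0.6   0.66] gap -0.00011133775483891056
[[ 5.060e-02 -8.000e-04 -9.987e-01]
 [ 9.987e-01  1.700e-03  5.060e-02]
 [ 1.600e-03 -1.000e+00  9.000e-04]]
delta cm [-0.93 12.44 -2.53]
(np.float64(339.8588485617171), array([[ 0.0533685 ,  0.95859828,  0.27971619],
       [ 0.99857314, -0.05175504, -0.01315639],
       [ 0.00186504,  0.28001921, -0.95999258]]), array([ 0.54860412, -0.09373955,  0.37422617]))
```

View pics/w1.png

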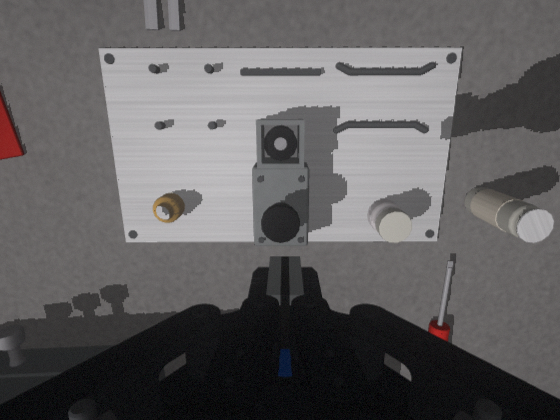

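```bash
python3 - <<'E'
from h import *
d=load('wrist'); im=d['img']; g=cv2.cvtColor(im,cv2.COLOR_RGB2GRAY)
# plunger
m=(g<60).astype(np.uint8); m[:195]=0; m[245:]=0; m[:,:255]=0;m[:,308:]=0
c=max(cv2.findContours(m,0,1)[0],key=cv2.contourArea); (u,v),rr=cv2.minEnclosingCircle(c); print('plg px',u,v,rr)
h=np.array([ray(d,*p,.08)[:2] for p in c[:,0].astype(float)]); print(cv2.minEnclosingCircle((h*1000).astype(np.float32)))
# deck
m=((g>105)).astype(np.uint8); m=cv2.morphologyEx(m,cv2.MORPH_CLOSE,np.ones((5,5))); m[:42]=0; m[248:]=0;m[:,:95]=0;m[:,466:]=0
n,l,st,_=cv2.connectedComponentsWithStats(m);k=1+st[1:,4].argmax();print(st[k])
c=max(cv2.findContours((l==k).astype(np.uint8),0,1)[0],key=cv2.contourArea)[:,0]
h=np.array([ray(d,*p,.006)[:2] for p in c.astype(float)]);rc=cv2.minAreaRect((h*1000).astype(np.float32));print(rc,cv2.boxPoints(rc).round(1).tolist())
for p in [(108,58),(451,58),(430,233),(132,234)]: print('hole',ray(d,*p,.006)[:2].round(4))
# feature points, in feeder frame estimate
a=np.radians(-2.98); X=np.array([np.cos(a),np.sin(a)]);Y=np.array([-X[1],X[0]]); O=np.array([.5742,-.1031])
def fr(p): q=p[:2]-O; return (q@X*1000).round(1),(q@Y*1000).round(1)
print('plg', fr(ray(d,u,v,.08)))
for nm,p,z in [('mag',(257,121),.056),('mag',(304,121),.056),('mag',(257,166),.056),('mag',(304,166),.056),('lip',(241,72),.012),('lip',(323,71),.012),('r1',(349,72),.013),('r1',(423,72),.013),('r2',(345,126),.013),('r2',(417,125),.013),
 ('r1e',(339,66),.013),('r1e',(435,66),.013),('post',(154,69),.018),('post',(210,69),.018),('post',(160,125),.018),('post',(212,125),.018)]: print(nm,fr(ray(d,*p,z)))
E
```

```text
plg px 280.4090881347656 221.86363220214844 20.185701370239258
((643.113525390625, -101.76480865478516), 19.243560791015625)
[   95    42   371   206 61976]
((588.7939453125, -100.287841796875), (430.202392578125, 216.73410034179688), 86.8975601196289) [[468.8999938964844, -309.20001220703125], [685.4000244140625, -320.8999938964844], [708.5999755859375, 108.5999984741211], [492.20001220703125, 120.4000015258789]]
hole [ 0.4862 -0.2658]
hole [0.5043 0.0754]
hole [0.6891 0.0668]
hole [ 0.6718 -0.2752]
plg (np.float64(68.4), np.float64(4.6))
mag (np.float64(-19.7), np.float64(-16.4))
mag (np.float64(-19.6), np.float64(26.1))
mag (np.float64(21.0), np.float64(-17.4))
mag (np.float64(21.1), np.float64(26.7))
lip (np.float64(-65.7), np.float64(-34.5))
lip (np.float64(-66.5), np.float64(46.7))
r1 (np.float64(-65.5), np.float64(72.3))
r1 (np.float64(-65.4), np.float64(145.5))
r2 (np.float64(-13.7), np.float64(70.9))
r2 (np.float64(-14.6), np.float64(145.0))
r1e (np.float64(-71.0), np.float64(62.2))
r1e (np.float64(-70.9), np.float64(156.7))
post (np.float64(-67.9), np.float64(-118.1))
post (np.float64(-67.8), np.float64(-63.8))
post (np.float64(-15.2), np.float64(-117.8))
post (np.float64(-15.1), np.float64(-65.1))
```

```bash
python3 - <<'E'
from h import *
d=cam('wrist'); print(d['eye'])
delta([.6435,-.1035,.27])
im=d['img']; g=cv2.cvtColor(im,cv2.COLOR_RGB2GRAY)
m=(g<60).astype(np.uint8); m[:195]=0; m[245:]=0; m[:,:250]=0;m[:,308:]=0
c=max(cv2.findContours(m,0,1)[0],key=cv2.contourArea); (u,v),rr=cv2.minEnclosingCircle(c); print(ray(d,u,v,.08),u,v,rr)
d=cam('side'); im=d['img'];g=cv2.cvtColor(im,cv2.COLOR_RGB2GRAY); save(d,'s1')
for p in [(236.5,210.3),(294,199.5)]: print(ray(d,*p,.006))
m=(g<50).astype(np.uint8); m[:215]=0;m[236:]=0;m[:,:286]=0;m[:,305:]=0
for c in cv2.findContours(m,0,1)[0]:
  (u,v),rr=cv2.minEnclosingCircle(c); print(u,v,rr,ray(d,u,v,.076))
E
```

```text
[ 0.54855192 -0.09280076  0.37444149]
pos [ 0.6192 -0.0962  0.4047] t 2.625 F [-0.27  1.18  0.85] gap -9.930537439915096e-05
[[ 4.940e-02 -5.000e-04 -9.988e-01]
 [ 9.988e-01  1.500e-03  4.940e-02]
 [ 1.500e-03 -1.000e+00  6.000e-04]]
delta cm [-0.63 13.47 -2.47]
[ 0.64276969 -0.10180825  0.08      ] 279.3235168457031 221.85293579101562 20.190582275390625
[0.50412628 0.07023695 0.006     ]
[0.69447575 0.06196048 0.006     ]
294.0 225.5 5.4084272384643555 [ 0.64154138 -0.10853676  0.076     ]
```

View pics/s1.png

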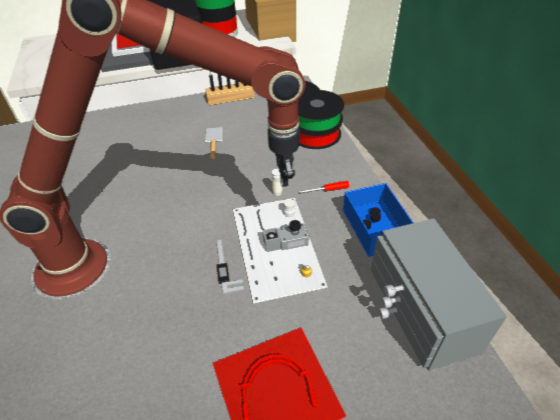

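Emit:
carry_out:
  rotation:
    - [0,0,0]
    - [0,0,0]
    - [0,0,0]
    - [0,0,0]
    - [0,0,0]
  dp:
    - [-0.7,3,-2.4]
    - [0,5,0]
    - [0,4,0]
    - [0,1,0]
    - [0,0,0]
  gripper: [0,0,0,0,0]

```text
time_s: 3.3
ee_pos: [0.6433, -0.1057, 0.2752]
tool_rot: [0.513, 0.487, -0.487, -0.512]
ft_force: [-0.5, -0.6, 0.5]
finger_gap: 0.0
```

```bash
python3 - <<'E'
from h import *
delta([.643,-.104,.253])
d=cam('wrist'); save(d,'w2'); d=cam('side'); im=cv2.cvtColor(d['img'],cv2.COLOR_RGB2BGR)
cv2.imwrite('pics/s2.png',cv2.resize(im[165:315,200:350],None,fx=4,fy=4,interpolation=cv2.INTER_CUBIC))
E
```

```text
pos [ 0.6433 -0.1057  0.2752] t 3.3 F [-0.52 -0.63  0.55] gap 2.396935957569925e-05
[[ 5.060e-02  4.000e-04 -9.987e-01]
 [ 9.987e-01  2.000e-04  5.060e-02]
 [ 2.000e-04 -1.000e+00 -4.000e-04]]
delta cm [0.17 2.22 0.04]
```

View pics/w2.png

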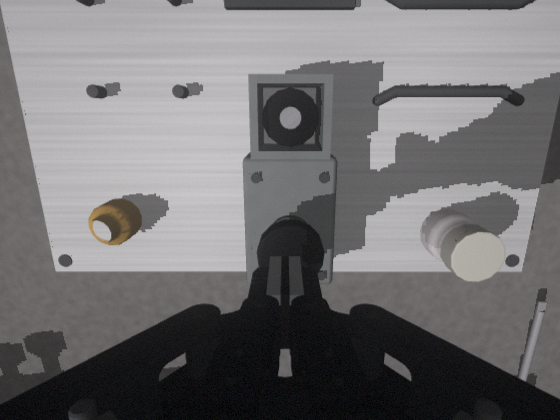

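View pics/s2.png

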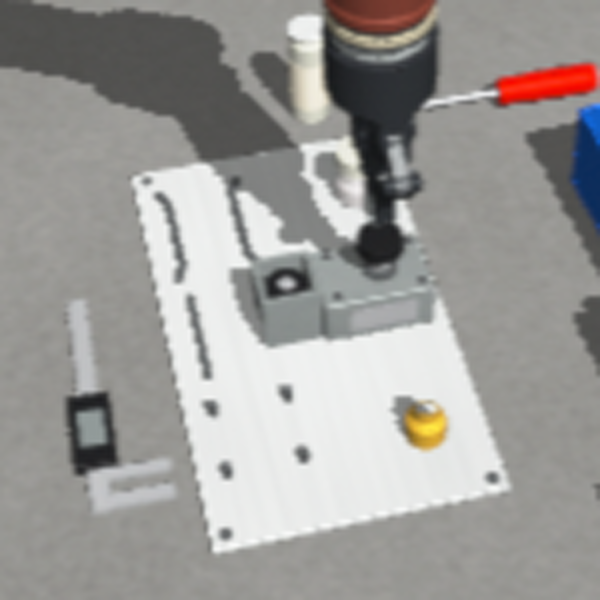

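Emit:
carry_out:
  rotation:
    - [0,0,0]
    - [0,0,0]
    - [0,0,0]
    - [0,0,0]
    - [0,0,0]
    - [0,0,0]
  dp:
    - [0.1,1.0,0]
    - [0,0.7,0]
    - [0,0.3,0]
    - [0,0.3,0]
    - [0,0.3,0]
    - [0,0.3,0]
  gripper: [0,0,0,0,0,0]

```text
time_s: 4.15
ee_pos: [0.6429, -0.1056, 0.246]
tool_rot: [-0.513, -0.487, 0.487, 0.513]
ft_force: [-2.7, 0.3, 4.3]
finger_gap: -0.0003
```

Emit:
carry_out:
  rotation:
    - [0,0,0]
    - [0,0,0]
    - [0,0,0]
  dp:
    - [0,0.3,0]
    - [0,0.3,0]
    - [0,0.3,0]
  gripper: [0,0,0]

```text
time_s: 4.53
ee_pos: [0.6429, -0.1056, 0.2366]
tool_rot: [-0.513, -0.487, 0.487, 0.513]
ft_force: [-2.4, 0.5, 4.8]
finger_gap: -0.0001
```

Emit:
carry_out:
  rotation:
    - [0,0,0]
    - [0,0,0]
    - [0,0,0]
  dp:
    - [0,0.3,0]
    - [0,0.2,0]
    - [0,0,0]
  gripper: [0,0,0]

```text
time_s: 4.9
ee_pos: [0.6429, -0.1056, 0.2335]
tool_rot: [-0.513, -0.487, 0.487, 0.513]
ft_force: [-5.2, 1.4, 12.3]
finger_gap: -0.0002
```

Emit:
carry_out:
  rotation:
    - [0,0,0]
    - [0,0,0]
    - [0,0,0]
    - [0,0,0]
    - [0,0,0]
    - [0,0,0]
  dp:
    - [0,-1,0]
    - [0,-1,0]
    - [0,-1.5,0]
    - [0,-3,0]
    - [0,-3,0]
    - [0,0,0]
  gripper: [0,0,0,0,0,0]

```text
time_s: 5.65
ee_pos: [0.6443, -0.1057, 0.3302]
tool_rot: [0.515, 0.489, -0.485, -0.511]
ft_force: [0.2, 1.0, -0.3]
finger_gap: 0.0003
```

```bash
python3 - <<'E'
from h import *
delta([.643,-.104,.253])
d=cam('wrist'); save(d,'w3'); d=cam('side'); im=cv2.cvtColor(d['img'],cv2.COLOR_RGB2BGR)
cv2.imwrite('pics/s3.png',cv2.resize(im[165:315,200:350],None,fx=4,fy=4,interpolation=cv2.INTER_CUBIC))
E
```

```text
pos [ 0.6443 -0.1057  0.3302] t 5.65 F [ 0.22  1.   -0.25] gap 0.0002682345781064409
[[ 5.180e-02  7.800e-03 -9.986e-01]
 [ 9.987e-01 -1.100e-03  5.180e-02]
 [-7.000e-04 -1.000e+00 -7.900e-03]]
delta cm [0.17 7.72 0.2 ]
```

View pics/w3.png

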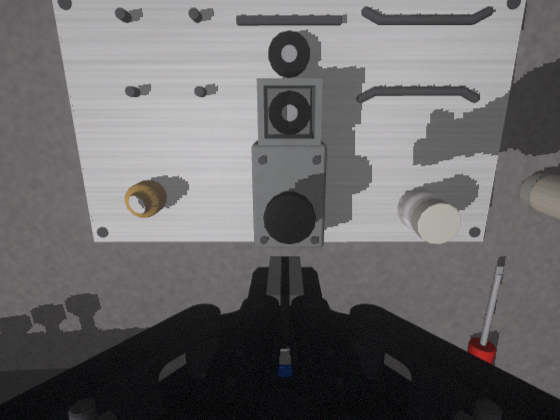

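View pics/s3.png

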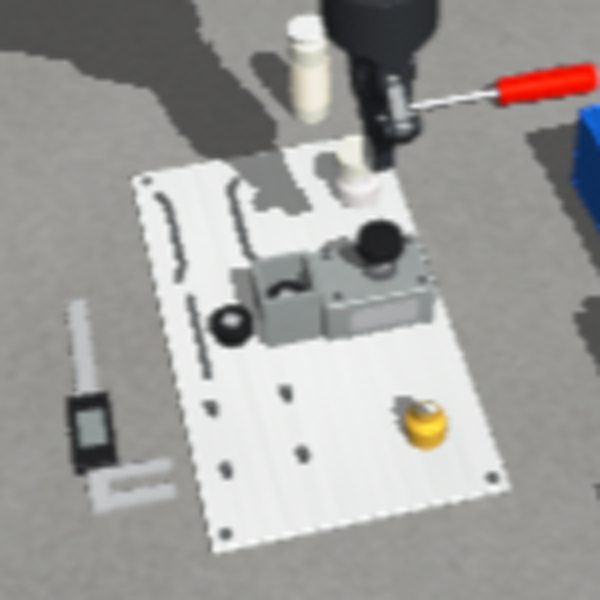

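```bash
python3 - <<'E'
from h import *
d=load('wrist'); im=d['img']; g=cv2.cvtColor(im,cv2.COLOR_RGB2GRAY)
m=(g<70).astype(np.uint8); m[:28]=0; m[77:]=0; m[:,:262]=0;m[:,313:]=0
c=max(cv2.findContours(m,0,1)[0],key=cv2.contourArea); (u,v),rr=cv2.minEnclosingCircle(c); D=ray(d,u,v,.016);print('disc',D,u,v,rr)
holes=[ray(d,*p,.006)[:2] for p in [(66,4),(513,3),(475,232),(103,232)]]; print(np.array(holes))
Y=(holes[1]-holes[0]+holes[2]-holes[3]);Y/=np.linalg.norm(Y);X=np.array([Y[1],-Y[0]]);print('X',X,np.degrees(np.arctan2(X[1],X[0])))
C=np.mean(holes,0);O=C-.0125*X;print('O',O)
def fr(p): q=np.array(p)[:2]-O; return (q@X*1000).round(1),(q@Y*1000).round(1)
print('disc',fr(D))
for nm,p,z in [('plg',(289.5,217),.08),('mag',(258,80),.056),('mag',(321,79),.056),('r1',(372,19.5),.013),('r1',(478,19.5),.013),('r2',(369,91),.013),('r2',(468,90.5),.013),('lip',(291,19.5),.012)]:
  w=ray(d,*p,z);print(nm,w.round(4),fr(w))
d=load('side'); im=d['img'];g=cv2.cvtColor(im,cv2.COLOR_RGB2GRAY)
m=(g<70).astype(np.uint8); m[:240]=0;m[253:]=0;m[:,:252]=0;m[:,263:]=0
c=max(cv2.findContours(m,0,1)[0],key=cv2.contourArea);(u,v),rr=cv2.minEnclosingCircle(c);w=ray(d,u,v,.015);print('side disc',w,u,v,rr)
E
```

```text
disc [ 0.53278229 -0.09609514  0.016     ] 289.4545593261719 53.818180084228516 22.864591598510742
[[ 0.4877798  -0.2640534 ]
 [ 0.50488238  0.07558122]
 [ 0.68972657  0.06692985]
 [ 0.67189721 -0.27397077]]
X [ 0.99868521 -0.05126261] -2.9384191020589903
O [ 0.57608792 -0.09823749]
disc (np.float64(-43.4), np.float64(-0.1))
plg [ 0.6431 -0.1022  0.08  ] (np.float64(67.1), np.float64(-0.6))
mag [ 0.5535 -0.1187  0.056 ] (np.float64(-21.5), np.float64(-21.6))
mag [ 0.5551 -0.0766  0.056 ] (np.float64(-22.1), np.float64(20.5))
r1 [ 0.512  -0.0329  0.013 ] (np.float64(-67.3), np.float64(61.9))
r1 [0.5162 0.0466 0.013 ] (np.float64(-67.3), np.float64(141.6))
r2 [ 0.5627 -0.0342  0.013 ] (np.float64(-16.7), np.float64(63.3))
r2 [0.5664 0.0443 0.013 ] (np.float64(-17.0), np.float64(141.9))
lip [ 0.5086 -0.0937  0.012 ] (np.float64(-67.6), np.float64(1.1))
side disc [ 0.53240885 -0.10027318  0.015     ] 257.69232177734375 245.76922607421875 5.014858245849609
```

```bash
python3 - <<'E'
from h import *
delta([.531,-.139,.200])
E
```

```text
pos [ 0.643  -0.1055  0.3268] t 5.75 F [-0.39 -0.1  -0.89] gap 0.00026675390341373336
[[ 5.170e-02  4.000e-04 -9.987e-01]
 [ 9.987e-01 -1.000e-04  5.170e-02]
 [-1.000e-04 -1.000e+00 -4.000e-04]]
delta cm [-3.92 12.67 11.02]
```

Emit:
carry_out:
  rotation:
    - [0,0,0]
    - [0,0,0]
    - [0,0,0]
    - [0,0,0]
    - [0,0,0]
    - [0,0,0]
    - [0,0,0]
  dp:
    - [-1.9,0,5.5]
    - [-2.0,0,5.5]
    - [0,0,0]
    - [0,4,0]
    - [0,4,0]
    - [0,3.7,0]
    - [0,0,0]
  gripper: [0,0,0,0,0,0,0]

```text
time_s: 6.62
ee_pos: [0.5306, -0.1381, 0.2065]
tool_rot: [-0.51, -0.486, 0.488, 0.515]
ft_force: [-0.4, -0.7, -0.2]
finger_gap: 0.0001
```

```bash
python3 - <<'E'
from h import *
delta([.531,-.139,.185])
d=cam('wrist'); save(d,'w4'); d=cam('side'); im=cv2.cvtColor(d['img'],cv2.COLOR_RGB2BGR)
cv2.imwrite('pics/s4.png',cv2.resize(im[165:315,200:350],None,fx=4,fy=4,interpolation=cv2.INTER_CUBIC))
E
```

```text
pos [ 0.5306 -0.1381  0.2065] t 6.625 F [-0.37 -0.68 -0.17] gap 6.65874658650661e-05
[[ 0.051  -0.0069 -0.9987]
 [ 0.9987  0.002   0.051 ]
 [ 0.0016 -1.      0.007 ]]
delta cm [-0.09  2.15 -0.06]
```

View pics/w4.png

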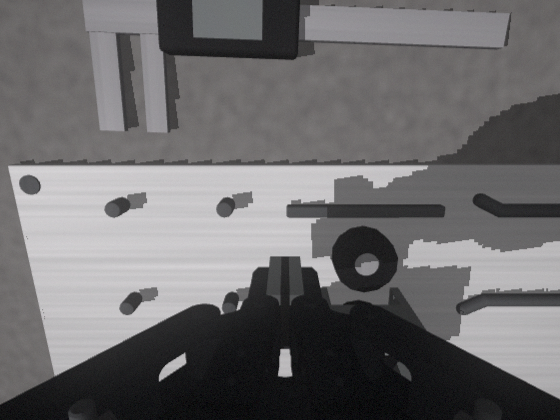

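View pics/s4.png

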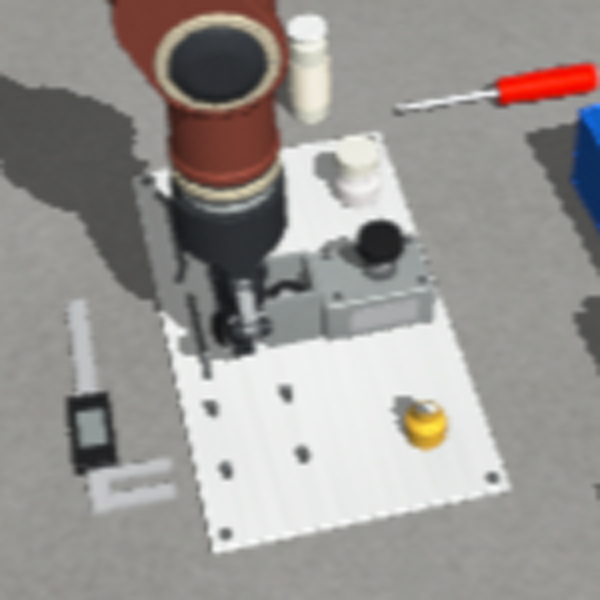

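Emit:
carry_out:
  rotation:
    - [0,0,0]
    - [0,0,0]
    - [0,0,0]
  dp:
    - [0,1.0,0]
    - [0,0.8,0]
    - [0,0,0]
  gripper: [0,0,0]

```text
time_s: 7.1
ee_pos: [0.531, -0.1388, 0.1914]
tool_rot: [-0.513, -0.487, 0.487, 0.513]
ft_force: [-0.3, 0.0, 0.6]
finger_gap: 0.0001
```

```bash
python3 - <<'E'
from h import *
d=cam('wrist'); save(d,'w5')
delta([.5395-.0008,.0058-.026,.185])
E
```

```text
pos [ 0.5312 -0.1388  0.1917] t 7.15 F [ 0.18 -0.06  0.25] gap -0.0001564752536991702
[[ 5.170e-02 -2.000e-04 -9.987e-01]
 [ 9.987e-01 -0.000e+00  5.170e-02]
 [-0.000e+00 -1.000e+00  2.000e-04]]
delta cm [11.88  0.67 -0.14]
```

View pics/w5.png

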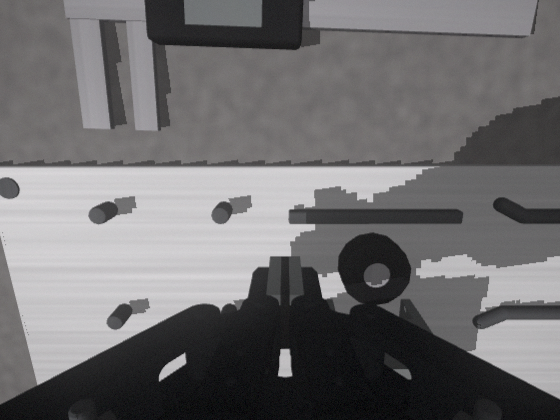

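Emit:
carry_out:
  rotation:
    - [0,0,0]
    - [0,0,0]
    - [0,0,0]
    - [0,0,0]
    - [0,0,0]
    - [0,0,0]
    - [0,0,0]
  dp:
    - [0,0.4,0]
    - [0,0.25,0]
    - [0,0,0]
    - [0.4,0,0]
    - [0.4,0,0]
    - [0.4,0,0]
    - [0.4,0,0]
  gripper: [0,0,0,0,0,0,0]

```text
time_s: 8.02
ee_pos: [0.5321, -0.1224, 0.1853]
tool_rot: [0.513, 0.487, -0.487, -0.513]
ft_force: [0.2, 0.3, -0.1]
finger_gap: 0.0001
```

Emit:
carry_out:
  rotation:
    - [0,0,0]
    - [0,0,0]
    - [0,0,0]
    - [0,0,0]
    - [0,0,0]
    - [0,0,0]
    - [0,0,0]
    - [0,0,0]
    - [0,0,0]
    - [0,0,0]
  dp:
    - [0.4,0,0]
    - [0.4,0,0]
    - [0.4,0,0]
    - [0.4,0,0]
    - [0.4,0,0]
    - [0.4,0,0]
    - [0.4,0,0]
    - [0.4,0,0]
    - [0.4,0,0]
    - [0,0,0]
  gripper: [0,0,0,0,0,0,0,0,0,0]

```text
time_s: 9.28
ee_pos: [0.5339, -0.0863, 0.1852]
tool_rot: [-0.512, -0.487, 0.487, 0.513]
ft_force: [0.6, -0.7, 0.7]
finger_gap: -0.0004
```

```bash
python3 - <<'E'
from h import *
d=cam('wrist'); save(d,'w6')
delta([.5395-.0008,.0058-.026,.185])
E
```

```text
pos [ 0.5339 -0.0867  0.1852] t 9.325 F [-0.25 -0.1   0.08] gap 0.00045149321615367707
[[ 5.140e-02 -1.000e-04 -9.987e-01]
 [ 9.987e-01  0.000e+00  5.140e-02]
 [ 0.000e+00 -1.000e+00  1.000e-04]]
delta cm [ 6.67  0.02 -0.14]
```

View pics/w6.png

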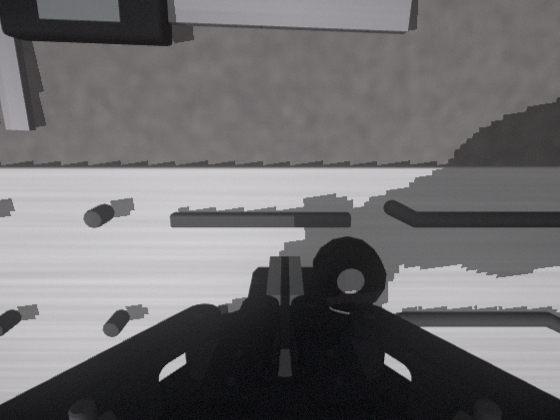

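```bash
python3 - <<'E'
from h import *
d=load('wrist')
print('disc',ray(d,349.5,273,.020)); 
for p in [(420,219),(420,319),(414,219),(405,317),(545,317)]: print(ray(d,*p,.013))
E
```

```text
disc [ 0.53162422 -0.05756763  0.02      ]
[ 0.51072625 -0.02547623  0.013     ]
[ 0.56120578 -0.02243833  0.013     ]
[ 0.51059043 -0.02810258  0.013     ]
[ 0.55972917 -0.02967984  0.013     ]
[0.56321494 0.03731365 0.013     ]
```

Emit:
carry_out:
  rotation:
    - [0,0,0]
    - [0,0,0]
    - [0,0,0]
    - [0,0,0]
    - [0,0,0]
    - [0,0,0]
    - [0,0,0]
    - [0,0,0]
    - [0,0,0]
    - [0,0,0]
  dp:
    - [0.4,0,0]
    - [0.4,0,0]
    - [0.4,0,0]
    - [0.4,0,0]
    - [0.4,0,0]
    - [0.4,0,0]
    - [0.4,0,0]
    - [0.4,0,0]
    - [0.4,0,0]
    - [0,0,0]
  gripper: [0,0,0,0,0,0,0,0,0,0]

```text
time_s: 10.58
ee_pos: [0.5358, -0.0504, 0.1852]
tool_rot: [-0.512, -0.487, 0.487, 0.513]
ft_force: [-0.2, 0.0, -0.2]
finger_gap: -0.0
```

```bash
python3 - <<'E'
from h import *
d=cam('wrist'); save(d,'w7')
delta([.5395-.0008,.005-.029,.185])
E
```

```text
pos [ 0.5358 -0.0508  0.1852] t 10.625 F [ 0.09 -0.24 -0.49] gap 0.00019339989262720357
[[ 5.130e-02 -1.000e-04 -9.987e-01]
 [ 9.987e-01 -0.000e+00  5.130e-02]
 [-0.000e+00 -1.000e+00  1.000e-04]]
delta cm [ 2.69  0.02 -0.16]
```

View pics/w7.png

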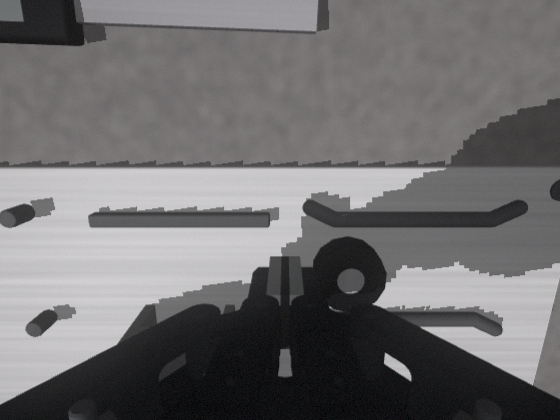

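```bash
python3 - <<'E'
from h import *
d=load('wrist'); Y=np.array([.0513,.9987,0])
D=ray(d,349.5,273,.020)
for a,b in [((338,219),(492,219)),((304,204),(526,206))]:
  A=ray(d,*a,.013);B=ray(d,*b,.013);print(A,B,np.linalg.norm(A-B),'remain',((A+B)/2-D)@Y)
print(D)
E
```

```text
[ 0.51073458 -0.02543799  0.013     ] [0.51422081 0.04197203 0.013     ] 0.06750010644600027 remain 0.028793455572417373
[ 0.50317372 -0.04007272  0.013     ] [0.50903529 0.05598828 0.013     ] 0.09623967332903381 remain 0.028157676834510925
[ 0.53348952 -0.02164323  0.02      ]
```

Remaining 28 mm.

Emit:
carry_out:
  rotation:
    - [0,0,0]
    - [0,0,0]
    - [0,0,0]
    - [0,0,0]
    - [0,0,0]
    - [0,0,0]
    - [0,0,0]
    - [0,0,0]
    - [0,0,0]
  dp:
    - [0.4,0,0]
    - [0.4,0,0]
    - [0.4,0,0]
    - [0.4,0,0]
    - [0.4,0,0]
    - [0.4,0,0]
    - [0.2,0,0]
    - [0.2,0,0]
    - [0,0,0]
  gripper: [0,0,0,0,0,0,0,0,0]

```text
time_s: 11.75
ee_pos: [0.5372, -0.0228, 0.1852]
tool_rot: [-0.513, -0.487, 0.487, 0.513]
ft_force: [0.1, -0.2, 0.7]
finger_gap: 0.0001
```

Emit:
carry_out:
  rotation:
    - [0,0,0]
    - [0,0,0]
    - [0,0,0]
    - [0,0,0]
    - [0,0,0]
    - [0,0,0]
    - [0,0,0]
    - [0,0,0]
  dp:
    - [-0.5,0,0]
    - [-1,0,0]
    - [0,-3,0]
    - [0,-4,0]
    - [0,-4,0]
    - [0,-4,0]
    - [0,0,4]
    - [0,0,0]
  gripper: [0,0,0,0,0,0,0,0]

```text
time_s: 12.75
ee_pos: [0.4937, -0.0369, 0.3354]
tool_rot: [-0.512, -0.485, 0.488, 0.514]
ft_force: [0.0, 0.9, -0.5]
finger_gap: -0.0001
```

```bash
python3 - <<'E'
from h import *
d=cam('wrist'); save(d,'w8'); d=cam('side'); im=cv2.cvtColor(d['img'],cv2.COLOR_RGB2BGR)
cv2.imwrite('pics/s8.png',cv2.resize(im[165:315,200:350],None,fx=4,fy=4,interpolation=cv2.INTER_CUBIC))
delta([.5,0,.4])
E
```

```text
pos [ 0.4964 -0.0367  0.3354] t 12.85 F [ 0.38 -0.41  0.09] gap -0.00017024375703633582
[[ 5.300e-02  7.000e-04 -9.986e-01]
 [ 9.986e-01 -4.000e-04  5.300e-02]
 [-3.000e-04 -1.000e+00 -7.000e-04]]
delta cm [ 3.68 -6.46 -0.17]
```

View pics/w8.png

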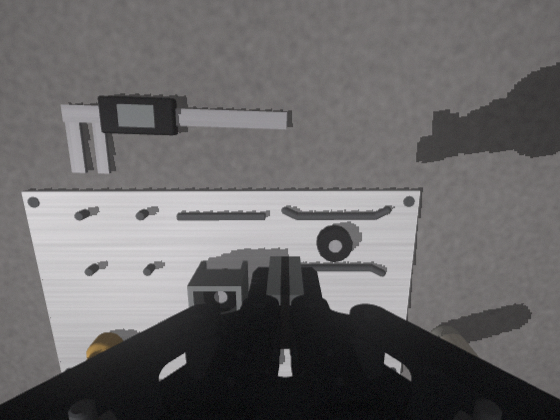

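View pics/s8.png

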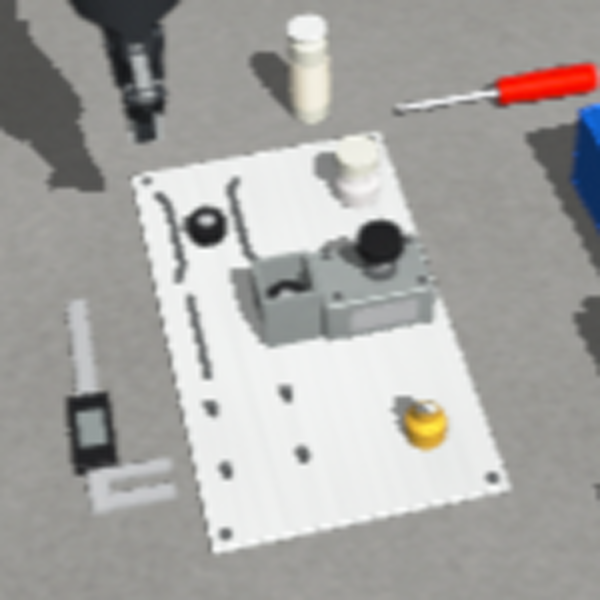

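```bash
python3 - <<'E'
from h import *
d=load('wrist'); Y=np.array([.0513,.9987,0]);X=np.array([.9987,-.0513,0])
D=ray(d,335,243,.019); A=ray(d,283,208,.013);B=ray(d,391,208,.013);q=(A+B)/2
r1=ray(d,337,215.5,.013);r2=ray(d,337,267,.013)
print('along',(D-q)@Y,'across',(D-(r1+r2)/2)@X, 'gap',(r2-r1)@X, 'F',status.state()['ft_force'])
r.job_done()
E
```

```text
along -0.0014374063344435217 across -0.0011845904716228548 gap 0.05048742696110901 F [ 0.38435497 -0.41050229  0.08621465]
the job is handed in; nothing more can be done
```

I pressed the plunger once with closed fingertips. It met the hard stop at 12 N, with the tool height matching the fully-down position. After I lifted off it came back up, and one disc was out. I then nudged that disc along the deck into the bay with rails, backed the fingers off and raised the arm clear. The job was handed in after about 13 s of robot time, and no verdict was reported.

- **Disc position:** in the last wrist picture the disc lies flat about 1.4 mm from the bay's middle along the rails and about 1.2 mm across them.
- **Everything else:** the last side picture shows the plunger up, a disc still in the magazine, and nothing else visibly moved. The lowest disc there hides the other from view, so I could not count both. The robot was touching nothing at hand-in.
- **Disagreement:** the side and wrist cameras differed by about 4 mm in y. I placed the disc relative to the rails within single wrist pictures, so this did not affect the final position.

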